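# Drive the gib key into the coupling hub

## Task

Take the steel tapered key out of its dark wooden rack and stand it, thin end down and tapered face towards the brass liner, in the gap between the shaft and the blue hub; let go and draw the fingers up clear while its head still stands proud. Then tap or push the head down with the closed fingers until the key is tight and its head is down on the hub face, upright, and leave the bronze gauge adapter and the aluminium bracket where they are.

Things in the scene. Friction and masses are not known exactly. Their poses are not given: they have to be found in the camera images.
- key_head (a point): Head centre of the loose steel key, upright in a wooden rack (block 32 mm wide in y, top 80 mm high). Head 28 (x) x 36 (y) x 22 mm high: grip across y. Blade below it 60 mm long, 18 wide (y), 20 thick tapering to 8 at the tip: flat face 15 mm to -x of this point, tapered face on the +x side, 5 mm off under the head. The head's underside rests on the rack. z up.
- gap_mouth (a point): Point in the gap's mouth at the face of the fixed blue hub (140 mm across, 90 high). x points away from the shaft, z up. Shaft's flat 10 mm to -x, liner 6 mm to +x, sloping in as the key tapers; gap 28 mm wide (y), 80 deep, edges bevelled. Home: same axes, head centre 5 mm to +x and 11 mm above. Key binds and stands about 20 mm short of that; sprung liner: 3 rising to 16 N drives it on.
- adapter: Bystander: loose tarnished-bronze gauge adapter, a stepped round fitting 38 mm across and 48 mm tall standing on the bench; origin at the centre of its underside.
- bracket: Bystander: loose grey aluminium angle bracket lying on the bench, 50 x 60 mm, with an upright flange 40 mm high at its -x edge; origin at the centre of its underside.
Things that resemble listed ones, but are neither listed nor needed, are in the scene too. What is shaped like the part that bears gap_mouth but orange or pink is not meant.

How it is judged:
On the way, in this order (a step that is already met when the one before it is completed fails the run):
1. the key stands in the gap by itself, let go, its head still 8 to 45 mm above the hub face (z of key_head in the frame of gap_mouth between 0.019 and 0.056 m and x of key_head in the frame of gap_mouth between -0.01 and 0.02 m and y of key_head in the frame of gap_mouth between -0.012 and 0.012 m and angle between key_head's own z axis and vertical below 0.3 rad and distance between the grasp point and key_head above 0.028 m), for 0.2 s.
2. the key is driven down until its head's underside is within 5 mm of the hub face (z of key_head in the frame of gap_mouth below 0.016 m), for 0.1 s.
At the end, for the whole second after the job is handed in: The key is in the gap between shaft and liner, upright within 10 degrees, turned within 17 degrees of the gap, its head's underside within 5 mm of the hub face and its head centre within 10 mm radially and 12 mm sideways of its home; it stays so after the robot has let go (z of key_head in the frame of gap_mouth between 0.004 and 0.016 m and x of key_head in the frame of gap_mouth between -0.005 and 0.015 m and y of key_head in the frame of gap_mouth between -0.012 and 0.012 m and angle between key_head's own z axis and vertical below 0.175 rad and angle between the x axis of key_head and the x axis of gap_mouth, either way round below 0.3 rad); the robot touches nothing.
It fails at once if the gauge adapter is moved more than 30 mm (distance of adapter from where it was at the start of the episode above 0.03 m).
It fails at once if the bracket is moved more than 30 mm (distance of bracket from where it was at the start of the episode above 0.03 m).
It also fails if it takes over 58 s, if anything falls off the work surface, if the arm or the gripper's body presses on something with over 40 N, if the wrist force passes 120 N, or if a joint passes its speed limit or range.

## Robot

A 7-joint arm with a two-finger parallel gripper is mounted at the origin on the work surface. World frame = base frame: x ahead of the robot, y to its left, z up, the work surface at z = 0. Lengths are in m, angles in rad, forces in N, time in s.
With the tool pointing down it reaches from about 0.425 to 0.925 m from the base axis. Payload 6.8 kg.
Tool frame: the origin (TCP) lies between the finger pads; the fingertips stand 25 mm ahead of it and the grasp point (between the pads) lies 6 mm ahead of it; z points along the fingers, y is the direction in which the jaws open and shut (so a half turn about z gives the same grasp; the last joint's range is limited). The gripper opens to 85 mm and grips with 20 to 120 N. Pads are 22 mm wide; open, the fingers measure 114 mm over their backs; the gripper's body (76 mm by 85 mm) begins 54 mm behind the grasp point. The pads swing forward as they close: fully open they stand 13 mm farther back than shut.
Start: joints at [1.086, 0.477, 0.022, 1.555, -0.011, 1.109, -0.083], TCP at [0.248, -0.628, 0.256] pointing down, gripper open.
Joint ranges: [-2.96, 2.96], [-0.34, 2.1], [-1.41, 1.46], [0.24, 2.44], [-1.37, 4.51], [0.17, 1.92], [-2.96, 2.96]. Speed limits (rad/s): [2.39, 2.39, 3.14, 3.14, 3.14, 3.14, 3.14].

## Interface

Orientations are given as a unit quaternion [w, x, y, z].
In Python, from station import readout, cams, manip gives the robot as it stands.
- The arm moves only by the tool send_rows, never from a script. Its argument "commands" is a list of rows, each a list of 7 numbers: the shift along the tool's x, y, z as a fraction of full scale, then the turn, a rotation vector about the tool's x, y, z as a fraction of full scale, then the closure, from -1 (fully open) to 1 (shut). A call has 1 to 10 rows; each row is the pose to reach, as a shift and turn from the pose measured when the call began, along the tool's axes at that moment; what a row does not reach only later rows make up. Full scale, the value 1, is 800 mm for a shift and pi/2 rad for a turn. A row lasts 1/12 s, in which the tool goes at most 41.7 mm and 7.16 degrees, less where a joint would pass 70% of its speed; a pose out of reach is approached as far as the arm can. A call with a number of a shift or a turn outside -1 to 1 is refused whole. A call with a gripper value outside its range is refused whole. The fingers move at their own pace and stop on an object; "squeeze" is the grip in N (left out, the last holds). Time passes only in rows, so rows that repeat a pose let the fingers close. It gives the time, the measured TCP pose, the force and the opening at its end, in the units of the state.
- readout.state(): the state, without advancing time (a new reading comes with each control period).
- cams.camera(name): name is "scene" or "side" or "wrist"; returns a dict with "frame" (420x560x3 uint8, red, green, blue), "intrinsics" (3x3 intrinsics, pixels), "dist" ([k1, k2, p1, p2, k3] as OpenCV has them; the pictures are not rectified), "origin" and "attitude" of the camera in the world; the wrist camera has in their place "T_tool_cam" (4x4, takes a point from camera to tool coordinates, whose origin is the TCP and whose axes are the flange's). Camera axes: x right, y down, z forward; pixel columns grow to the right and rows downward; lengths in m; the calibration is good to about 2 mm. A picture is of the moment at which its call begins: read the wrist's pose just before it. There is no depth.
- manip.close_job(): hands the job in, once; it reports no verdict.
Trained networks look in a picture, given as the dict that the camera call returned (one of the last four; its "shot" number tells which), for a name from the list of things; names that differ only in an ending like _2 or _b are one class to them, and where a whole thing is asked for, a point or a joint stands for the part that bears it (a point fixed in the world has none). Each returns a list of dicts, best first, with "score" (0 to 1); they miss things now and then, are a little off and sometimes report something else, mostly with a low value. They report only what shows in the picture. A call takes as long as a camera call. They do not tell look-alikes from the thing itself.
- cams.spot_in(query, picture): "uv" ([column, row] in pixels, amid what is visible of it).
- cams.cut_out(query, picture): "pixels" (420x560 bool, what is visible of it) and "uv" ([column, row] in pixels, amid what is visible of it).
The state is a dict: "time_s": time; "joint_positions": joint angles; "dq": joint speeds; "effort": joint torques, N m; "ee_pos": TCP position; "eef_rot": TCP orientation; "wrist_force": force on the tool from outside, world axes, zero at the start; "ft_torque": the same for the moment, N m; "gripper_width": opening from 0.0 (shut) to 1.0 (fully open).
Only numpy, scipy, OpenCV 4.12 (cv2) and the standard library are available. Lean on these libraries where they do the work, as an engineer would, in place of code of your own. Each camera call takes 0.05 s, during which the arm holds its last target.

## Working session

There is one attempt and no reset: what is moved stays moved. The work goes in short steps, Python scripts to look and compute and a tool call to move; the robot and the scene stay as the last step left them, time stands still between calls to the robot, and variables do not carry over. Pictures are saved under pics/ and viewed, and the job is handed in when it is done.

Besides the shell and the picture viewer there is one more tool, called after "Emit:" as a command line: name --pt "numbers of a row" for each row, then --argument value for the rest. send_rows: Moves the arm, as the interface text tells. Its arguments: {"type":"object","properties":{"commands":{"type":"array","items":{"type":"array","items":{"type":"number"}}},"squeeze":{"type":"number"}},"required":["commands"]}

```bash
ls; mkdir -p pics; python3 - <<'E'
from station import readout, cams, manip
import cv2
print(readout.state())
for n in ["scene","side","wrist"]:
    c=cams.camera(n); cv2.imwrite(f"pics/{n}0.png",c["frame"][:,:,::-1])
    print(n,{k:v for k,v in c.items() if k!="frame"})
    for q in ["key_head","gap_mouth","adapter","bracket"]:
        print(q,[(d["score"],d["uv"]) for d in cams.spot_in(q,c)])
E
```

```text
pics
{'time_s': 0.0, 'joint_positions': array([ 1.08590162,  0.47781412,  0.02234687,  1.55648651, -0.01150646,
        1.10931663, -0.083126  ]), 'dq': array([ 1.31555861e-03,  2.83868901e-04, -1.24843926e-03,  4.45741341e-04,
       -2.94168122e-04, -9.33743630e-04, -4.91765524e-05]), 'effort': array([ 8.82837267e-04, -5.96444857e+01,  1.60811618e+00, -2.81190079e+01,
        1.25311731e-02,  9.30764334e-03, -3.01572220e-05]), 'ee_pos': array([ 0.24813558, -0.62712339,  0.25530163]), 'eef_rot': array([-9.15780062e-04,  9.82306516e-01,  1.87277893e-01, -2.45729423e-04]), 'wrist_force': array([-0.30137123,  0.42341272, -0.17871504]), 'ft_torque': array([0.01863361, 0.00432904, 0.00562284]), 'gripper_width': 1.0029451345779463}
scene {'intrinsics': array([[441.38337125,   0.        , 277.69787095],
       [  0.        , 441.38337125, 211.00859844],
       [  0.        ,   0.        ,   1.        ]]), 'dist': array([-0.0835403,  0.       ,  0.       ,  0.       ,  0.       ]), 'origin': array([1.08454495, 0.1278922 , 0.78409754]), 'attitude': array([-0.23289026,  0.64142319,  0.6905676
[... 785 characters left out ...]
cket [(0.7, [201.1, 214.6])]
wrist {'intrinsics': array([[342.90625324,   0.        , 276.85880181],
       [  0.        , 342.90625324, 206.75424867],
       [  0.        ,   0.        ,   1.        ]]), 'dist': array([-0.07223443,  0.        ,  0.        ,  0.        ,  0.        ]), 'T_tool_cam': array([[-5.00085481e-04, -9.52726281e-01, -3.03829530e-01,
         7.63552274e-02],
       [ 9.99999830e-01, -5.67506529e-04,  1.33604488e-04,
         3.76746257e-04],
       [-2.99713749e-04, -3.03829411e-01,  9.52726403e-01,
        -1.17480139e-01],
       [ 0.00000000e+00,  0.00000000e+00,  0.00000000e+00,
         1.00000000e+00]]), 'shot': 3}
key_head []
gap_mouth []
adapter []
bracket []
```

View pics/scene0.png

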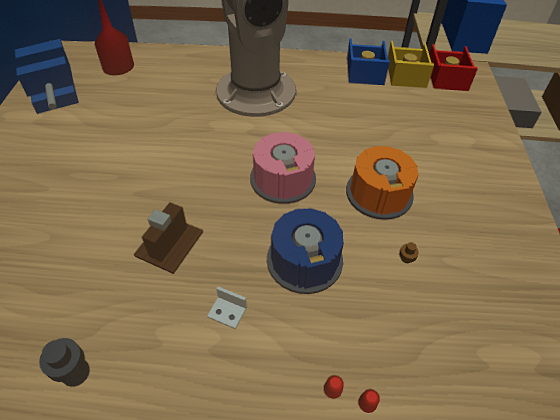

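View pics/side0.png

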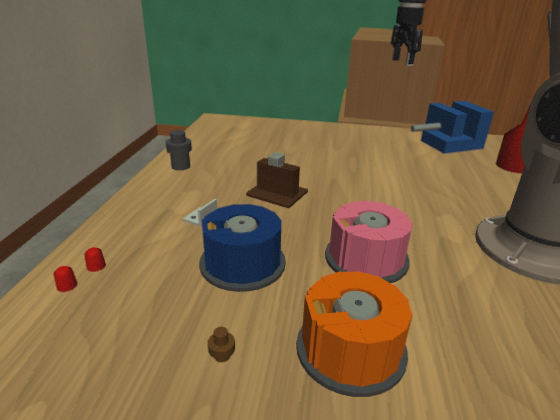

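View pics/wrist0.png

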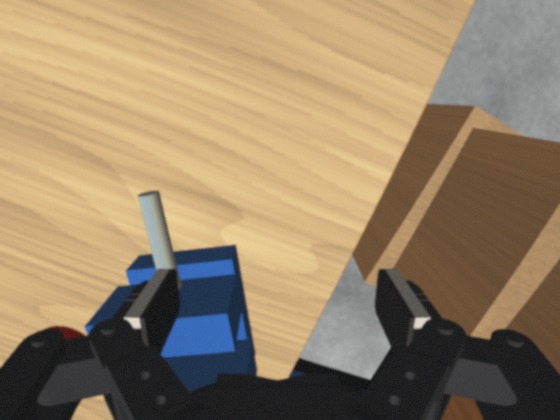

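```bash
cat > h.py <<'E'
import numpy as np, cv2
from scipy.spatial.transform import Rotation as R
def rot(q): return R.from_quat([q[1],q[2],q[3],q[0]]).as_matrix()
def campose(c,st=None):
    if "origin" in c: return np.array(c["origin"]),rot(c["attitude"])
    T=np.eye(4);T[:3,:3]=rot(st["eef_rot"]);T[:3,3]=st["ee_pos"];T=T@c["T_tool_cam"]
    return T[:3,3],T[:3,:3]
def ray(c,uv,st=None):
    o,A=campose(c,st)
    p=cv2.undistortPoints(np.array([[uv]],float),c["intrinsics"],c["dist"])[0,0]
    d=A@np.array([p[0],p[1],1]);return o,d/np.linalg.norm(d)
def onz(c,uv,z,st=None):
    o,d=ray(c,uv,st);return o+d*(z-o[2])/d[2]
def tri(*rs):
    M=np.zeros((3,3));b=np.zeros(3)
    for o,d in rs:
        P=np.eye(3)-np.outer(d,d);M+=P;b+=P@o
    x=np.linalg.solve(M,b);return x,[np.linalg.norm(np.cross(x-o,d)) for o,d in rs]
def proj(c,pts,st=None):
    o,A=campose(c,st)
    p=(np.atleast_2d(pts)-o)@A
    return cv2.projectPoints(p,np.zeros(3),np.zeros(3),c["intrinsics"],c["dist"])[0][:,0]
E
python3 - <<'E'
from station import readout, cams
from h import *
import cv2
s=cams.camera("scene");d=cams.camera("side")
print("key",tri(ray(s,(158,217)),ray(d,(276,159))))
for q in ["key_head","gap_mouth","adapter","bracket"]:
    a=[x["uv"] for x in cams.spot_in(q,s)][:1];b=[x["uv"] for x in cams.spot_in(q,d)]
    for v in b: print(q,a[0],v,tri(ray(s,a[0]),ray(d,v)))
print(onz(s,(158,217),.091),onz(s,(307,236),.09),onz(d,(241,224),.09))
f=s["frame"][190:330,120:360];g=d["frame"][140:290,170:330]
cv2.imwrite("pics/sz.png",cv2.resize(f,None,fx=3.3,fy=3.3,interpolation=2)[:,:,::-1])
cv2.imwrite("pics/dz.png",cv2.resize(g,None,fx=4,fy=4,interpolation=2)[:,:,::-1])
E
```

```text
key (array([ 0.56233616, -0.13635726,  0.0927046 ]), [np.float64(0.0029101764472360984), np.float64(0.0029101764472360746)])
key_head [158.4, 216.7] [276.1, 161.8] (array([ 0.56025368, -0.13625205,  0.08750797]), [np.float64(0.005246645890222085), np.float64(0.0052466458902220665)])
gap_mouth [384.2, 181.8] [351.2, 333.6] (array([0.37704236, 0.33809926, 0.03900014]), [np.float64(0.002460386600853146), np.float64(0.002460386600853008)])
gap_mouth [384.2, 181.8] [244.1, 248.7] (array([0.51817017, 0.31146699, 0.16239674]), [np.float64(0.022748901775395524), np.float64(0.02274890177539542)])
gap_mouth [384.2, 181.8] [369.0, 240.4] (array([0.40348197, 0.30410764, 0.13443064]), [np.float64(0.04693174457815064), np.float64(0.04693174457815069)])
adapter [403.3, 251.1] [220.3, 342.3] (array([0.55671252, 0.36841483, 0.02068156]), [np.float64(0.0038488106594874484), np.float64(0.0038488106594874896)])
bracket [227.8, 308.6] [199.6, 213.8] (array([0.7070502 , 0.01734009, 0.0113307 ]), [np.float64(0.0006448172404733432), np.float64(0.0006448172404731288)])
[ 0.55767771 -0.13883038  0.091     ] [0.57994762 0.15997306 0.09      ] [0.57696459 0.16646011 0.09      ]
```

View pics/sz.png

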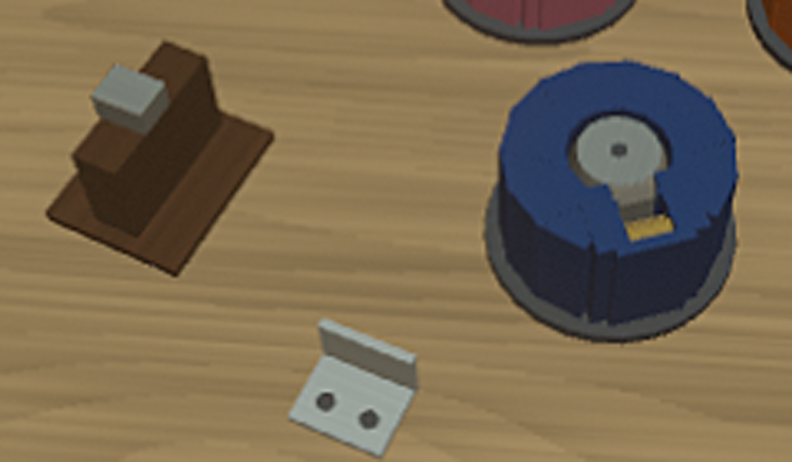

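View pics/dz.png

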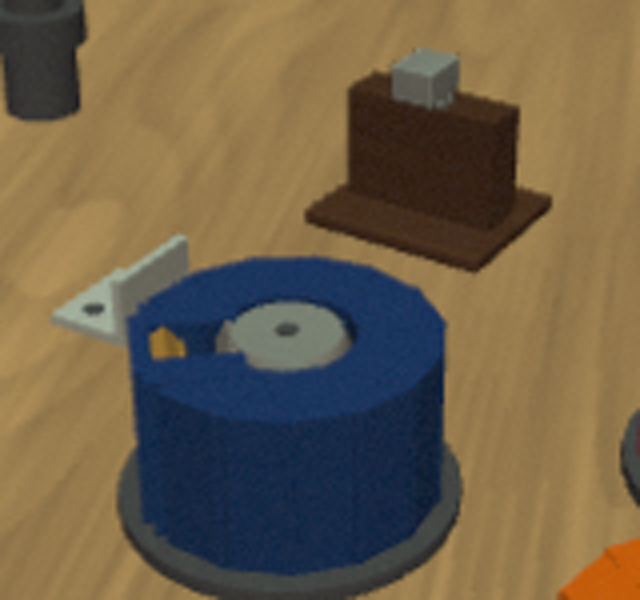

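```bash
cat >> h.py <<'E'
def cmd(st,pos,yaw=None,Rt=None):
    """yaw: direction of tool x in world, tool down"""
    R0=rot(st["eef_rot"])
    s=R0.T@(np.array(pos)-st["ee_pos"])/0.8
    if Rt is None:
        c,n=np.cos(yaw),np.sin(yaw); Rt=np.array([[c,n,0],[n,-c,0],[0,0,-1]]).astype(float)
    t=R.from_matrix(R0.T@Rt).as_rotvec()/(np.pi/2)
    print("cmd",np.round(s,4),np.round(t,4),"rows",np.linalg.norm(s)*.8/.0417, np.degrees(np.linalg.norm(t)*np.pi/2)/7.16)
E
python3 - <<'E'
from station import readout, cams
from h import *
s=cams.camera("scene");st=readout.state()
k=lambda u,v:(120+u/3.3,190+v/3.3)
# block top right edge & base plate edges
a=onz(s,k(115,175),.08)[:2];b=onz(s,k(208,58),.08)[:2];print(a,b,np.degrees(np.arctan2(*(b-a)[::-1])))
a=onz(s,k(178,275),.01)[:2];b=onz(s,k(273,133),.01)[:2];print(a,b,np.degrees(np.arctan2(*(b-a)[::-1])),np.linalg.norm(a-b))
a=onz(s,k(75,155),.08)[:2];b=onz(s,k(165,42),.08)[:2];print(a,b,np.degrees(np.arctan2(*(b-a)[::-1])))
print(st["ee_pos"],st["time_s"]);
for y in (150,-30,0): cmd(st,(.557,-.137,.25),np.radians(y))
E
```

```text
[ 0.61321672 -0.13390642] [ 0.52071361 -0.0970948 ] 158.29991445912563
[ 0.63682948 -0.10309537] [ 0.52455857 -0.06350272] 160.5746587513836 0.1190476125627617
[ 0.6009497  -0.16135089] [ 0.50995921 -0.12700019] 159.3174919774545
[ 0.24836549 -0.62764222  0.25630461] 1.3
cmd [ 0.5844 -0.4284  0.0079] [ 0.     -0.     -1.4268] rows 13.901114056352657 17.934969455980564
cmd [ 0.5844 -0.4284  0.0079] [-0.     -0.      0.5732] rows 13.901114056352657 7.2046953528215685
cmd [ 0.5844 -0.4284  0.0079] [-0.     -0.      0.2398] rows 13.901114056352657 3.0147512241354018
```

Emit:
send_rows --pt "0.06 -0.04 0 0 0 0.06 -1" --pt "0.11 -0.08 0 0 0 0.12 -1" --pt "0.15 -0.11 0 0 0 0.18 -1" --pt "0.19 -0.14 0 0 0 0.24 -1" --pt "0.24 -0.18 0 0 0 0.3 -1" --pt "0.28 -0.21 0 0 0 0.36 -1" --pt "0.32 -0.24 0 0 0 0.42 -1" --pt "0.36 -0.27 0 0 0 0.48 -1" --pt "0.4 -0.29 0 0 0 0.5 -1" --pt "0.45 -0.33 0 0 0 0.51 -1"

```text
time_s: 2.13
ee_pos: [0.4713, -0.2736, 0.2568]
eef_rot: [0.0, 0.977, -0.212, 0.001]
wrist_force: [0.3, 0.3, -0.0]
gripper_width: 1.0
```

```bash
python3 - <<'E'
from station import readout, cams
from h import *
st=readout.state();print(st["ee_pos"],st["time_s"],st["joint_positions"]); cmd(st,(.557,-.137,.25),np.radians(-20.5))
E
```

```text
[ 0.47131109 -0.27355254  0.25679406] 2.1333 [ 4.12399001e-01  2.63102771e-01 -1.25610701e-03  1.86872251e+00
  5.06809902e-04  1.00843579e+00 -1.58621769e+00]
cmd [ 0.0269 -0.1997  0.0085] [ 0.0001 -0.0008 -0.0436] rows 3.8694178075966916 0.5486173063802546
```

Emit:
send_rows --pt "0.01 -0.05 0 0 0 -0.02 -1" --pt "0.01 -0.1 0 0 0 -0.04 -1" --pt "0.02 -0.15 0 0 0 -0.044 -1" --pt "0.027 -0.2 0 0 0 -0.044 -1" --pt "0.027 -0.2 0 0 0 -0.044 -1" --pt "0.027 -0.2 0 0 0 -0.044 -1"

```text
time_s: 2.63
ee_pos: [0.5584, -0.1336, 0.2567]
eef_rot: [-0.0, 0.985, -0.175, 0.001]
wrist_force: [-0.4, -0.8, -0.1]
gripper_width: 0.995
```

```bash
python3 - <<'E'
from station import readout, cams
from h import *
import pickle
st=readout.state();w=cams.camera("wrist");pickle.dump((st,w),open("w1.pkl","wb"))
print(st["ee_pos"],st["time_s"])
for q in ["key_head","gap_mouth"]:
  for d in cams.cut_out(q,w): print(q,d["score"],d["uv"],d["pixels"].sum(),cv2.minAreaRect(cv2.findNonZero(d["pixels"].astype(np.uint8))), onz(w,d["uv"],.102,st))
cv2.imwrite("pics/w1.png",w["frame"][:,:,::-1])
E
```

```text
[ 0.55842191 -0.13359183  0.25674507] 2.6333
key_head 0.65 [273.0, 187.2] 1620 ((273.5, 187.0), (38.0, 43.0), 90.0) [ 0.56592125 -0.13416838  0.102     ]
gap_mouth 0.71 [185.1, 361.1] 3207 ((149.53170776367188, 369.5146179199219), (68.49903869628906, 145.93702697753906), 69.775146484375) [0.42926291 0.00995174 0.102     ]
gap_mouth 0.66 [43.9, 248.8] 12998 ((53.5, 254.5), (155.0, 107.0), 90.0) [0.58414296 0.0794783  0.102     ]
gap_mouth 0.46 [5.9, 352.6] 156 ((35.196495056152344, 385.4121398925781), (99.76370239257812, 19.217937469482422), 42.709388732910156) [0.49670435 0.18896171 0.102     ]
```

View pics/w1.png

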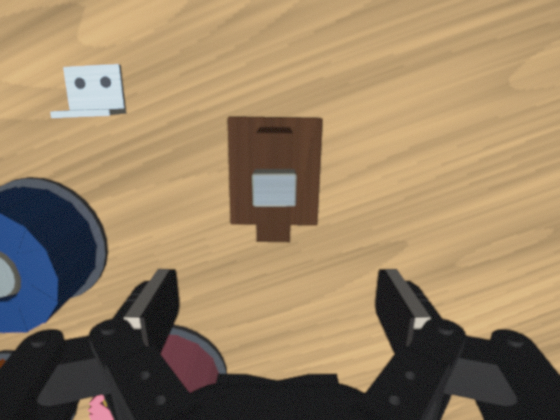

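```bash
python3 - <<'E'
from h import *
import pickle
st,w=pickle.load(open("w1.pkl","rb"))
f=w["frame"][100:260,200:350]
cv2.imwrite("pics/w1z.png",cv2.resize(f,None,fx=4,fy=3.7,interpolation=2)[:,:,::-1])
E
```

```text
(no output)
```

View pics/w1z.png

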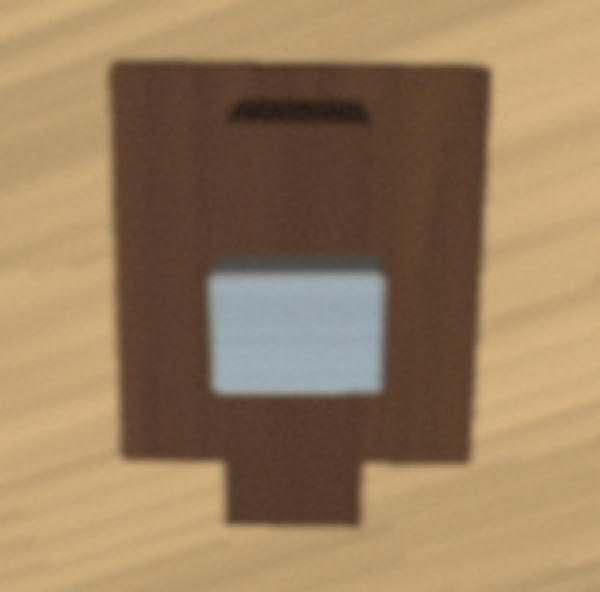

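```bash
python3 - <<'E'
from h import *
import pickle
from station import readout
st,w=pickle.load(open("w1.pkl","rb"))
P=np.array([onz(w,p,.102,st) for p in [(252.2,173.5),(296.2,173.5),(295.7,206.2),(253,206.2)]])
print(P,P.mean(0)); 
L=lambda a,b:(np.linalg.norm(a-b),np.degrees(np.arctan2(*(a-b)[:2][::-1])))
print(L(P[0],P[1]),L(P[3],P[2]),L(P[0],P[3]),L(P[1],P[2]))
B=[onz(w,(200+u/4,100+v/3.7),.08,st) for u,v in [(228,120),(227,524),(372,122),(360,524)]]
print(L(B[0],B[1]),L(B[2],B[3]))
print(B)
s=readout.state()
cmd(s,(.562,-.138,.2),np.radians(-20.5))
E
```

```text
[[ 0.58244313 -0.12234616  0.102     ]
 [ 0.5701687  -0.15576046  0.102     ]
 [ 0.54411751 -0.1462436   0.102     ]
 [ 0.55637775 -0.11285894  0.102     ]] [ 0.56327677 -0.13430229  0.102     ]
(np.float64(0.035597428141458026), np.float64(69.82966531004651)) (np.float64(0.035564717904516076), np.float64(69.83466330350012)) (np.float64(0.027738262251777012), np.float64(-20.000391339460883)) (np.float64(0.027735082160730846), np.float64(-20.06794589836494))
(np.float64(0.0999904838996712), np.float64(-21.271861925093408)) (np.float64(0.09952213060756158), np.float64(-20.975677906760936))
[array([ 0.61018901, -0.13590638,  0.08      ]), array([ 0.51701093, -0.09963047,  0.08      ]), array([ 0.5992678 , -0.16432394,  0.08      ]), array([ 0.50634076, -0.12869784,  0.08      ])]
cmd [ 0.0063 -0.0028  0.0709] [ 0.0007 -0.0007 -0.0008] rows 1.36647186481015 0.015860360128943686
```

```bash
python3 - <<'E'
from h import *
from station import readout
s=readout.state()
cmd(s,(.60,.15,.25),np.radians(-20))
E
```

```text
cmd [-0.0757 -0.3565  0.0079] [ 0.0007 -0.0007 -0.0064] rows 6.993362833831221 0.0808012690456871
```

Emit:
send_rows --pt "-0.01 -0.05 0 0 0 0 -1" --pt "-0.02 -0.1 0 0 0 0 -1" --pt "-0.03 -0.15 0 0 0 0 -1" --pt "-0.04 -0.2 0 0 0 0 -1" --pt "-0.05 -0.25 0 0 0 0 -1" --pt "-0.06 -0.3 0 0 0 0 -1" --pt "-0.076 -0.356 0 0 0 0 -1" --pt "-0.076 -0.356 0 0 0 0 -1" --pt "-0.076 -0.356 0 0 0 0 -1"

```text
time_s: 3.53
ee_pos: [0.5993, 0.1525, 0.2563]
eef_rot: [-0.0, 0.984, -0.177, 0.0]
wrist_force: [-0.8, -1.3, 0.5]
gripper_width: 0.998
```

```bash
python3 - <<'E'
from station import readout, cams
from h import *
import pickle
st=readout.state();w=cams.camera("wrist");pickle.dump((st,w),open("w2.pkl","wb"))
print(st["ee_pos"],st["time_s"],st["joint_positions"])
cv2.imwrite("pics/w2.png",w["frame"][:,:,::-1])
E
```

```text
[0.59927037 0.15249762 0.25625794] 3.5333 [-0.20121747  0.39312159 -0.19581654  1.68693224  0.08528581  1.06949494
 -2.34933343]
```

View pics/w2.png

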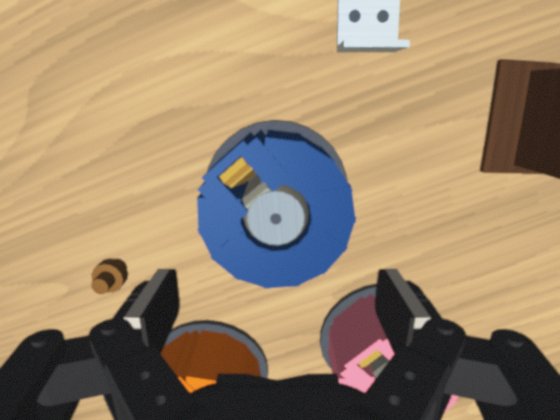

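```bash
python3 - <<'E'
from h import *
import pickle
st,w=pickle.load(open("w2.pkl","rb"))
f=w["frame"][110:300,185:365]
cv2.imwrite("pics/w2z.png",cv2.resize(f,None,fx=4,fy=3.15,interpolation=2)[:,:,::-1])
f=w["frame"][140:240,205:325]
cv2.imwrite("pics/w2y.png",cv2.resize(f,None,fx=6,fy=6,interpolation=2)[:,:,::-1])
E
```

```text
(no output)
```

View pics/w2y.png

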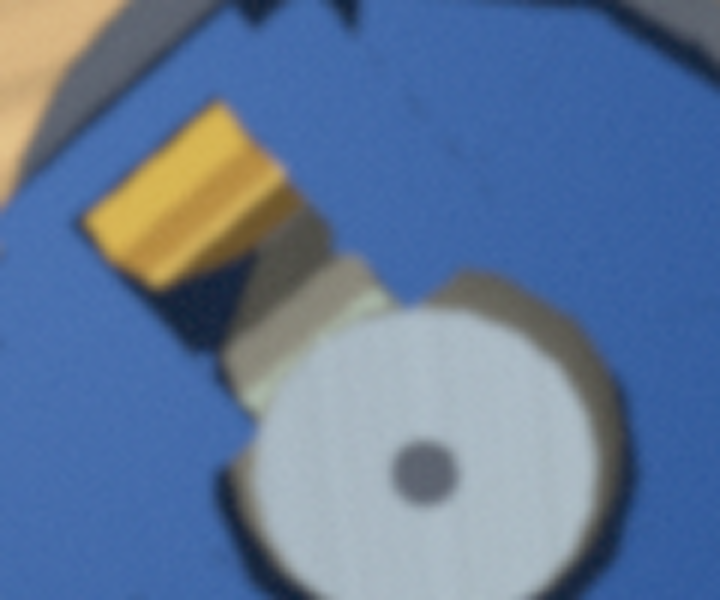

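```bash
python3 - <<'E'
from h import *
import pickle
st,w=pickle.load(open("w2.pkl","rb"))
z=lambda u,v:onz(w,(205+u/6,140+v/6),.09,st)
E=[z(80,220),z(255,413),z(218,100),z(403,303)]
for a,b in ((0,1),(2,3)): d=E[a]-E[b];print(np.degrees(np.arctan2(d[1],d[0])))
d=(E[0]-E[1])/np.linalg.norm(E[0]-E[1]);print("width",np.cross(d,E[2]-E[0])[2],np.cross(d,E[3]-E[0])[2])
# hub outer
hsv=cv2.cvtColor(w["frame"],cv2.COLOR_RGB2HSV)
m=((hsv[...,0]>100)&(hsv[...,0]<125)&(hsv[...,1]>110)&(hsv[...,2]>120)).astype(np.uint8)
n,l,s,c=cv2.connectedComponentsWithStats(m);i=1+np.argmax(s[1:,4]);print(s[i])
ct=max(cv2.findContours((l==i).astype(np.uint8),0,1)[0],key=len)[:,0]
P=np.array([onz(w,p,.09,st)[:2] for p in ct.astype(float)])
A=np.c_[2*P,np.ones(len(P))]
for _ in range(5):
    x=np.linalg.lstsq(A,(P**2).sum(1),rcond=None)[0];r=np.sqrt(x[2]+x[0]**2+x[1]**2);e=np.hypot(*(P-x[:2]).T)-r
    k=np.abs(e)<max(.002,np.percentile(abs(e),75));P=P[k];A=A[k]
print("hub",x[:2],r,len(P))
for h in (.09,.092,.095,.1): print("shaft",h,z(424,473)[:2] if h==.09 else onz(w,(205+424/6,140+473/6),h,st)[:2])
# rectify
ang=np.arctan2(d[1],d[0]);ex=np.array([np.cos(ang),np.sin(ang)]);ey=np.array([-ex[1],ex[0]])
c0=x[:2];W,H=700,400
xs=(np.arange(W)/W*.07-.0);ys=.02-np.arange(H)/H*.04
X,Y=np.meshgrid(xs,ys)
Q=c0+X[...,None]*ex+Y[...,None]*ey
uv=proj(w,np.c_[Q.reshape(-1,2),np.full(W*H,.09)],st).reshape(H,W,2).astype(np.float32)
im=cv2.remap(w["frame"],uv[...,0],uv[...,1],1)
for g in range(0,700,100): im[:8,g:g+2]=255
cv2.imwrite("pics/rect.png",im[:,:,::-1]);print(np.degrees(ang))
E
```

```text
19.596618975768145
20.865497204993964
width -0.02623941830948723 -0.027096971218703754
[  198   137   157   150 13427]
hub [0.57784326 0.16048312] 0.06830119258243224 426
shaft 0.09 [0.57622995 0.16083511]
shaft 0.092 [0.57689763 0.16058146]
shaft 0.095 [0.57789915 0.16020098]
shaft 0.1 [0.57956835 0.15956684]
19.596618975768145
```

View pics/rect.png

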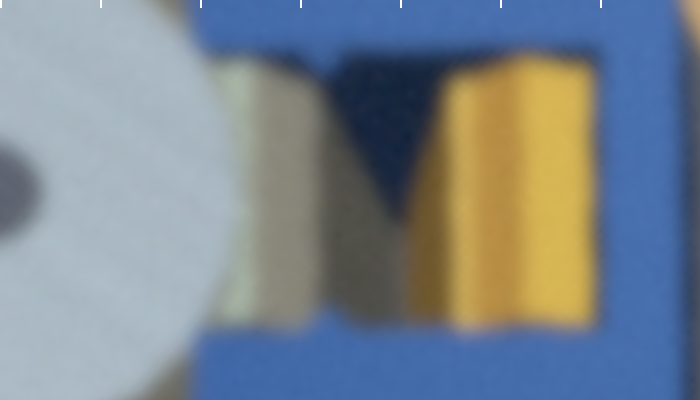

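```bash
python3 - <<'E'
from h import *
from station import readout
s=readout.state()
cmd(s,(.546,.1486,.25),np.radians(20))
E
```

```text
cmd [-0.0624  0.0244  0.0077] [ 1.200e-03 -2.000e-04 -4.506e-01] rows 1.293378076550716 5.663614215284872
```

Emit:
send_rows --pt "-0.01 0.004 0 0 0 -0.07 -1" --pt "-0.02 0.008 0 0 0 -0.14 -1" --pt "-0.03 0.012 0 0 0 -0.22 -1" --pt "-0.04 0.016 0 0 0 -0.3 -1" --pt "-0.05 0.02 0 0 0 -0.38 -1" --pt "-0.062 0.024 0.007 0 0 -0.45 -1" --pt "-0.062 0.024 0.007 0 0 -0.45 -1" --pt "-0.062 0.024 0.007 0 0 -0.45 -1"

```text
time_s: 4.25
ee_pos: [0.5466, 0.146, 0.2506]
eef_rot: [0.002, 0.985, 0.17, -0.0]
wrist_force: [-0.1, 0.1, 0.1]
gripper_width: 1.001
```

```bash
python3 - <<'E'
from station import readout, cams
from h import *
import pickle
st=readout.state();w=cams.camera("wrist");pickle.dump((st,w),open("w3.pkl","wb"))
print(st["ee_pos"],st["time_s"],campose(w,st)[0])
ang=np.radians(20.2);ex=np.array([np.cos(ang),np.sin(ang)]);ey=np.array([-ex[1],ex[0]])
c0=np.array([.5778,.1603]);W,H=750,420
X,Y=np.meshgrid(np.arange(W)/10000,.021-np.arange(H)/10000)
Q=c0+X[...,None]*ex+Y[...,None]*ey
uv=proj(w,np.c_[Q.reshape(-1,2),np.full(W*H,.09)],st).reshape(H,W,2).astype(np.float32)
im=cv2.remap(w["frame"],uv[...,0],uv[...,1],1)
for g in range(0,750,100): im[:8,g:g+2]=255
cv2.imwrite("pics/rect3.png",im[:,:,::-1])
cv2.imwrite("pics/w3.png",w["frame"][:,:,::-1])
E
```

```text
[0.54658599 0.14602766 0.25058334] 4.25 [0.61867214 0.17155262 0.36799545]
```

View pics/rect3.png

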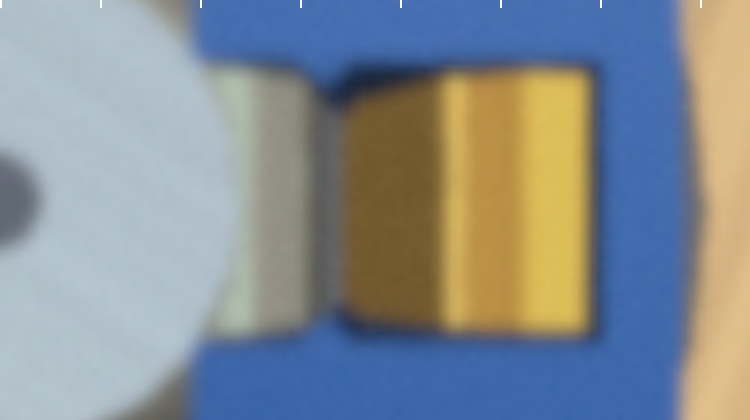

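View pics/w3.png

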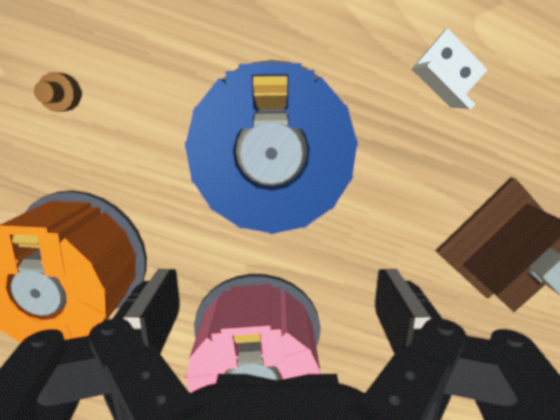

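```bash
python3 - <<'E'
from h import *
from station import readout
s=readout.state()
cmd(s,(.5633,-.1343,.2),np.radians(-20.3))
E
```

```text
cmd [-0.0985  0.3375  0.0644] [ 0.0017 -0.0005  0.4429] rows 6.856636588054192 5.567451374888864
```

Emit:
send_rows --pt "-0.014 0.048 0 0 0 0.07 -1" --pt "-0.028 0.096 0 0 0 0.14 -1" --pt "-0.042 0.144 0 0 0 0.21 -1" --pt "-0.056 0.192 0.01 0 0 0.28 -1" --pt "-0.07 0.24 0.02 0 0 0.35 -1" --pt "-0.084 0.288 0.04 0 0 0.42 -1" --pt "-0.0985 0.3375 0.064 0.0017 0 0.443 -1" --pt "-0.0985 0.3375 0.064 0.0017 0 0.443 -1" --pt "-0.0985 0.3375 0.064 0.0017 0 0.443 -1"

```text
time_s: 5.05
ee_pos: [0.5623, -0.1393, 0.1991]
eef_rot: [0.001, 0.983, -0.181, -0.001]
wrist_force: [-0.0, 1.5, 0.3]
gripper_width: 1.002
```

```bash
python3 - <<'E'
from h import *
from station import readout
s=readout.state();print(s["ee_pos"],s["time_s"])
cmd(s,(.5633,-.1343,.1),np.radians(-20.3))
E
```

```text
[ 0.56229849 -0.13931486  0.19906737] 5.05
cmd [-0.0009 -0.0066  0.1238] [ 0.0014  0.0006 -0.0063] rows 2.378879379859044 0.08164497399612243
```

Emit:
send_rows --pt "-0.001 -0.0066 0.0 0.0014 0 -0.006 -1" --pt "-0.001 -0.0066 0.02 0.0014 0 -0.006 -1" --pt "-0.001 -0.0066 0.05 0.0014 0 -0.006 -1" --pt "-0.001 -0.0066 0.07 0.0014 0 -0.006 -1" --pt "-0.001 -0.0066 0.07 0.0014 0 -0.006 -1" --pt "-0.001 -0.0066 0.07 0.0014 0 -0.006 -1"

```text
time_s: 5.55
ee_pos: [0.5637, -0.1325, 0.1433]
eef_rot: [-0.0, 0.984, -0.175, -0.001]
wrist_force: [1.0, 0.1, -0.0]
gripper_width: 0.998
```

```bash
python3 - <<'E'
from h import *
from station import readout,cams
s=readout.state();print(s["ee_pos"],s["time_s"])
cmd(s,(.5633,-.1343,.1),np.radians(-20.3))
w=cams.camera("wrist")
cv2.imwrite("pics/w4.png",w["frame"][:,:,::-1])
print(proj(w,[[.5633,-.1343,.102]],s))
E
```

```text
[ 0.56367647 -0.13245304  0.14327874] 5.55
cmd [0.0004 0.0024 0.0541] [-0.0004  0.001   0.0009] rows 1.0388433866321634 0.01816577353986756
[[278.34648088 255.35424646]]
```

View pics/w4.png

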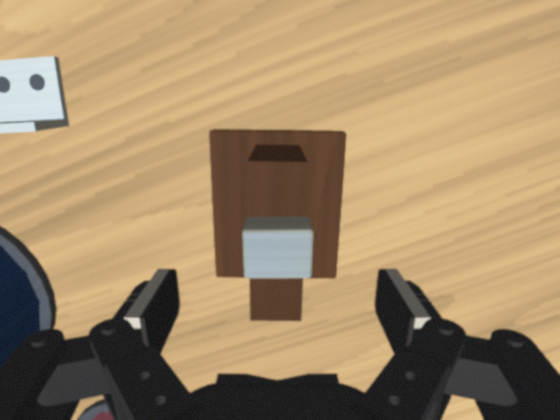

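Emit:
send_rows --pt "0.0004 0.0024 0.02 0 0 0 -1" --pt "0.0004 0.0024 0.04 0 0 0 -1" --pt "0.0004 0.0024 0.054 0 0 0 -1" --pt "0.0004 0.0024 0.054 0 0 0 -1" --pt "0.0004 0.0024 0.054 0 0 0 -1" --squeeze 40

```text
time_s: 6.02
ee_pos: [0.5643, -0.1345, 0.1015]
eef_rot: [-0.0, 0.984, -0.176, 0.0]
wrist_force: [-0.5, -0.8, 0.6]
gripper_width: 0.998
```

Emit:
send_rows --pt "0 0 0 0 0 0 1" --pt "0 0 0 0 0 0 1" --pt "0 0 0 0 0 0 1" --pt "0 0 0 0 0 0 1" --pt "0 0 0 0 0 0 1" --pt "0 0 0 0 0 0 1" --pt "0 0 0 0 0 0 1" --pt "0 0 0 0 0 0 1" --squeeze 40

```text
time_s: 6.68
ee_pos: [0.5649, -0.1344, 0.1023]
eef_rot: [-0.001, 0.984, -0.176, 0.001]
wrist_force: [-1.4, 1.5, 6.5]
gripper_width: 0.414
```

Emit:
send_rows --pt "0 0 -0.02 0 0 0 1" --pt "0 0 -0.05 0 0 0 1" --pt "0 0 -0.09 0 0 0 1" --pt "0 0 -0.13 0 0 0 1" --pt "0 0 -0.16 0 0 0 1" --pt "0 0 -0.16 0 0 0 1" --pt "0 0 -0.16 0 0 0 1"

```text
time_s: 7.27
ee_pos: [0.565, -0.1347, 0.2312]
eef_rot: [-0.0, 0.984, -0.176, 0.002]
wrist_force: [0.5, 0.1, -3.3]
gripper_width: 0.412
```

```bash
python3 - <<'E'
from h import *
from station import readout,cams
s=readout.state();print(s["ee_pos"],s["time_s"],s["wrist_force"])
for n in ("side","scene"):
    w=cams.camera(n); u,v=proj(w,[s["ee_pos"]-[0,0,.03]])[0].astype(int); print(n,u,v)
    f=w["frame"][max(0,v-60):v+60,max(0,u-75):u+75]
    cv2.imwrite(f"pics/l_{n}.png",cv2.resize(f,None,fx=5,fy=5,interpolation=2)[:,:,::-1])
E
```

```text
[ 0.56496937 -0.13469589  0.23117165] 7.2667 [ 0.49014099  0.05049762 -3.32847254]
side 276 113
scene 147 182
```

View pics/l_side.png

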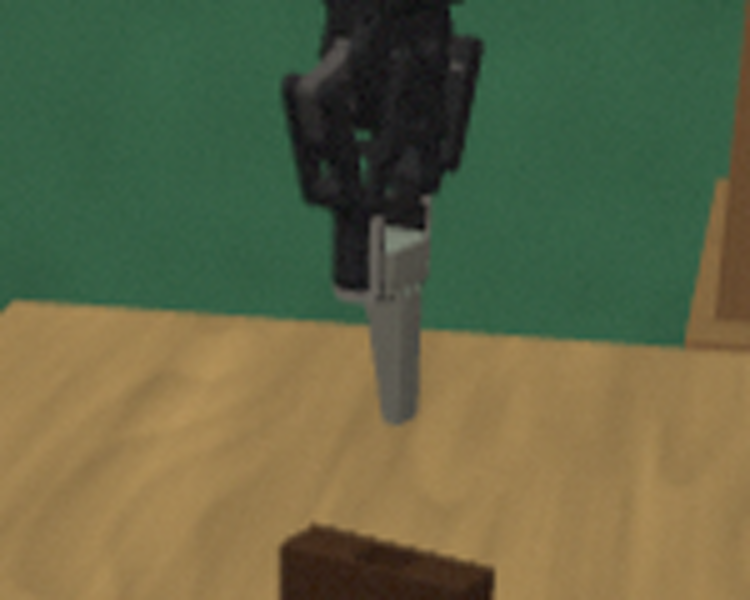

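View pics/l_scene.png

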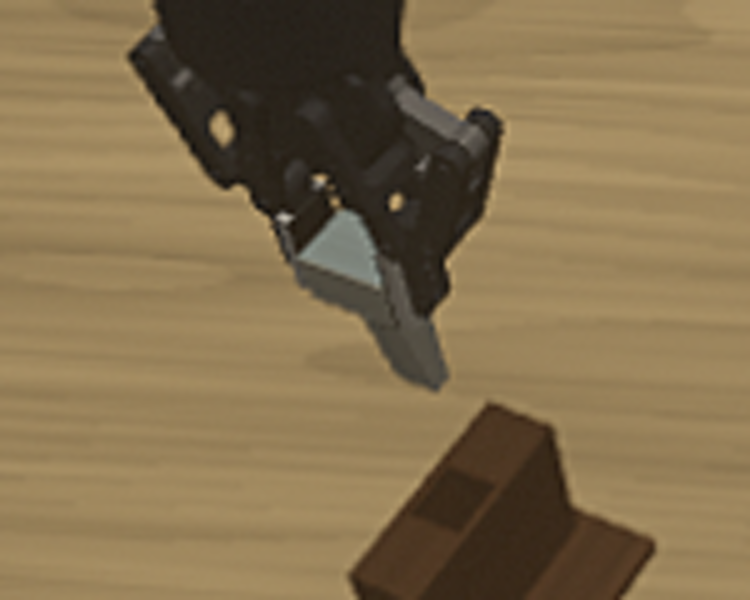

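```bash
python3 - <<'E'
from h import *
from station import readout
s=readout.state()
cmd(s,(.6234,.1782,.225),np.radians(20.2))
E
```

```text
cmd [-0.0648 -0.3926  0.005 ] [-0.0007  0.0005 -0.4491] rows 7.633921131327749 5.645675462163677
```

Emit:
send_rows --pt "-0.005 -0.03 0 0 0 -0.04 1" --pt "-0.012 -0.075 0 0 0 -0.1 1" --pt "-0.02 -0.12 0 0 0 -0.16 1" --pt "-0.028 -0.165 0 0 0 -0.22 1" --pt "-0.035 -0.21 0 0 0 -0.28 1" --pt "-0.043 -0.26 0 0 0 -0.34 1" --pt "-0.05 -0.305 0 0 0 -0.4 1" --pt "-0.058 -0.35 0 0 0 -0.449 1" --pt "-0.0648 -0.3926 0.005 0 0 -0.449 1" --pt "-0.0648 -0.3926 0.005 0 0 -0.449 1"

```text
time_s: 8.2
ee_pos: [0.6212, 0.1881, 0.2222]
eef_rot: [-0.004, 0.984, 0.18, -0.002]
wrist_force: [-0.9, 1.6, -2.9]
gripper_width: 0.416
```

Emit:
send_rows --pt "0 0 0 0 0 0 1" --pt "0 0 0 0 0 0 1" --pt "0 0 0 0 0 0 1"

```text
time_s: 8.45
ee_pos: [0.6204, 0.1871, 0.2205]
eef_rot: [-0.003, 0.984, 0.18, -0.003]
wrist_force: [-0.4, -1.0, -3.4]
gripper_width: 0.413
```

```bash
python3 - <<'E'
from h import *
from station import readout
s=readout.state();print(s["ee_pos"],s["time_s"],s["dq"].round(3),s["joint_positions"])
cmd(s,(.6234,.1782,.19),np.radians(20.2))
E
```

```text
[0.62038245 0.18710716 0.22053708] 8.45 [ 0.015 -0.016  0.015 -0.008  0.007  0.003 -0.   ] [-0.15126462  0.48995709 -0.32403124  1.63694427  0.16440957  1.04726267
 -1.73119345]
cmd [-0.0002  0.012   0.0381] [-0.0049  0.0035  0.0063] rows 0.7662448525989861 0.10943651974701159
```

Emit:
send_rows --pt "0 0.006 0 -0.002 0.002 0.003 1" --pt "0 0.012 0 -0.005 0.0035 0.006 1" --pt "0 0.012 0.02 -0.005 0.0035 0.006 1" --pt "0 0.012 0.03 -0.005 0.0035 0.006 1" --pt "0 0.012 0.03 -0.005 0.0035 0.006 1" --pt "0 0.012 0.03 -0.005 0.0035 0.006 1"

```text
time_s: 8.95
ee_pos: [0.6233, 0.1774, 0.196]
eef_rot: [0.0, 0.985, 0.175, -0.001]
wrist_force: [0.5, 0.1, -2.5]
gripper_width: 0.409
```

```bash
python3 - <<'E'
from h import *
from station import readout,cams
s=readout.state();print(s["ee_pos"],s["time_s"],s["dq"].round(3))
cmd(s,(.6234,.1782,.16),np.radians(20.2))
for n in ("side","scene","wrist"):
    w=cams.camera(n); u,v=proj(w,[[.62,.178,.1]],s)[0].astype(int); print(n,u,v)
    f=w["frame"][max(0,v-60):v+60,max(0,u-75):u+75]
    cv2.imwrite(f"pics/m_{n}.png",cv2.resize(f,None,fx=5,fy=5,interpolation=2)[:,:,::-1])
E
```

```text
[0.62330267 0.17738171 0.19600553] 8.95 [-0.005 -0.01  -0.008 -0.021 -0.001 -0.     0.   ]
cmd [ 0.0005 -0.0009  0.045 ] [ 0.0002  0.0009 -0.0003] rows 0.8636681221068807 0.011725084681046247
side 215 219
scene 316 250
wrist 273 222
```

View pics/m_side.png

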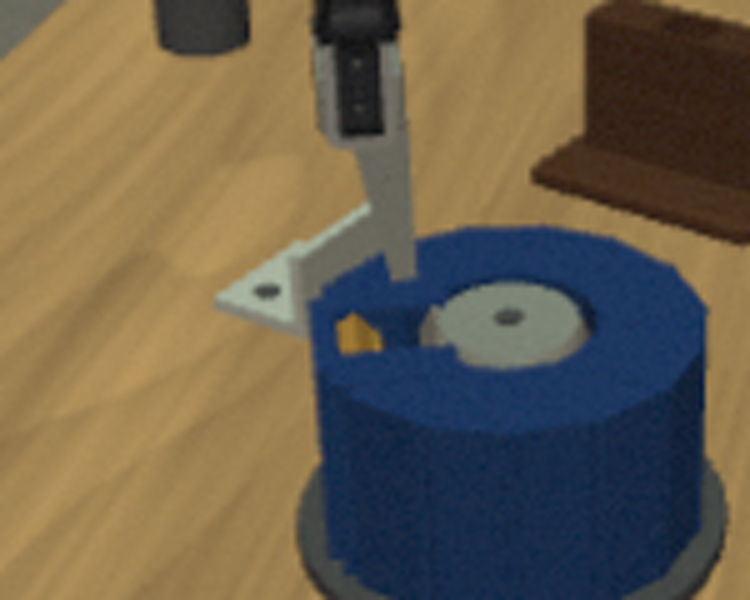

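View pics/m_scene.png

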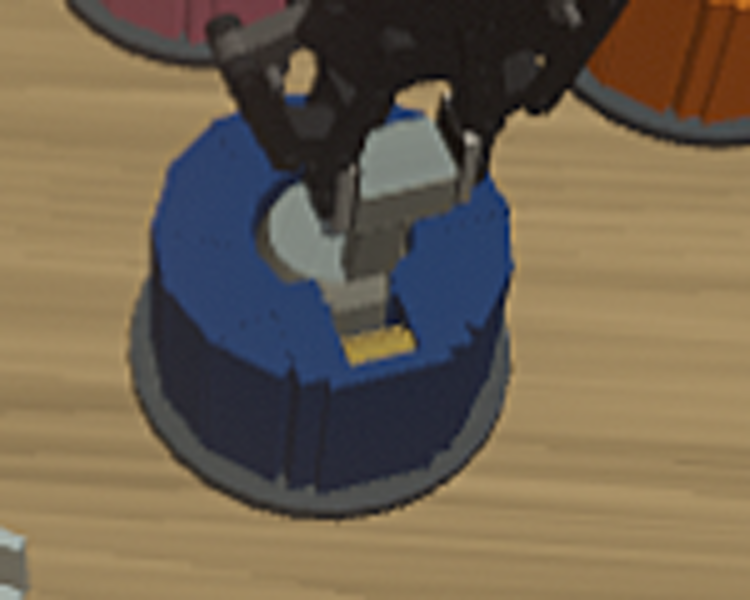

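View pics/m_wrist.png

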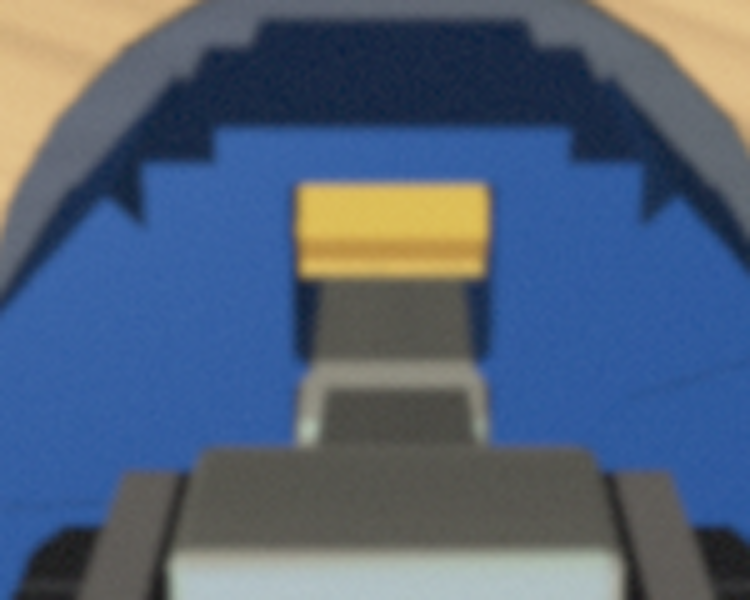

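```bash
python3 - <<'E'
from h import *
from station import cams
ang=np.radians(20.2);ex=np.array([np.cos(ang),np.sin(ang)]);ey=np.array([-ex[1],ex[0]])
m=np.array([.5778,.1603])+.0415*ex+.001*ey
f=lambda p:np.r_[(p[:2]-m)@ex,(p[:2]-m)@ey]*1000
d=cams.camera("side");s=cams.camera("scene")
k=lambda u,v:(215-75+u/5,219-60+v/5)
for p in [(388,280),(415,275)]: print("side tip",f(onz(d,k(*p),.114)))
for p in [(352,318),(380,350),(432,306),(455,345),(338,356)]: print("side slot",p,f(onz(d,k(*p),.09)))
k=lambda u,v:(316-75+u/5,250-60+v/5)
for p in [(345,278),(385,270)]: print("scene tip",f(onz(s,k(*p),.114)))
for p in [(350,366),(415,350),(333,330),(386,315)]: print("scene slot",f(onz(s,k(*p),.09)))
E
```

```text
side tip [-0.36749326  8.82143151]
side tip [-9.65407675  6.84809987]
side slot (352, 318) [12.21469898 -7.94267371]
side slot (380, 350) [ 3.93130123 14.6761687 ]
side slot (432, 306) [-16.13146419 -11.76818901]
side slot (455, 345) [-21.65939433  15.47056867]
side slot (338, 356) [18.24549136 16.28340167]
scene tip [ -1.43839882 -10.74900207]
scene tip [-0.80448719  4.67189391]
scene slot [ 21.32884927 -14.74281849]
scene slot [21.31794237 10.90642451]
scene slot [  4.53155629 -15.72760974]
scene slot [3.60141579 5.69803774]
```

Emit:
send_rows --pt "0.0005 -0.0005 0.015 0 0 0 1" --pt "0.0005 -0.0005 0.03 0 0 0 1" --pt "0.0005 -0.0005 0.04 0 0 0 1" --pt "0.0005 -0.0005 0.045 0 0 0 1" --pt "0.0005 -0.0005 0.045 0 0 0 1"

```text
time_s: 9.62
ee_pos: [0.6231, 0.1786, 0.159]
eef_rot: [0.0, 0.984, 0.176, -0.001]
wrist_force: [-0.2, -0.6, -2.5]
gripper_width: 0.41
```

```bash
python3 - <<'E'
from h import *
from station import readout
s=readout.state();print(s["ee_pos"],s["time_s"],s["wrist_force"])
cmd(s,(.6234,.1782,.137),np.radians(20.2))
E
```

```text
[0.62311282 0.17856759 0.15902603] 9.6167 [-0.2022721  -0.59336964 -2.50685278]
cmd [0.0002 0.0006 0.0275] [0.     0.0014 0.0004] rows 0.52832061996635 0.01878442935753305
```

Free so far (tip about 13 mm inside the mouth). Continue gently.

Emit:
send_rows --pt "0 0.0005 0.006 0 0 0 1" --pt "0 0.0005 0.012 0 0 0 1" --pt "0 0.0005 0.018 0 0 0 1" --pt "0 0.0005 0.024 0 0 0 1" --pt "0 0.0005 0.027 0 0 0 1" --pt "0 0.0005 0.027 0 0 0 1" --pt "0 0.0005 0.027 0 0 0 1"

```text
time_s: 10.2
ee_pos: [0.6228, 0.178, 0.1371]
eef_rot: [0.0, 0.984, 0.176, -0.002]
wrist_force: [-1.3, -0.8, -3.6]
gripper_width: 0.411
```

```bash
python3 - <<'E'
from h import *
from station import readout,cams
s=readout.state();print(s["ee_pos"],s["time_s"],s["wrist_force"],s["ft_torque"])
cmd(s,(.6234,.1782,.132),np.radians(20.2))
w=cams.camera("side"); u,v=proj(w,[[.62,.178,.1]],s)[0].astype(int)
f=w["frame"][max(0,v-60):v+60,max(0,u-75):u+75]
cv2.imwrite(f"pics/n_side.png",cv2.resize(f,None,fx=5,fy=5,interpolation=2)[:,:,::-1])
E
```

```text
[0.62275117 0.17802961 0.13708375] 10.2 [-1.34020155 -0.83891239 -3.58361489] [-0.13930008  0.37434182  0.06939937]
cmd [0.0009 0.0001 0.0064] [0.     0.0022 0.0005] rows 0.12296924152981846 0.028265769949130062
```

View pics/n_side.png

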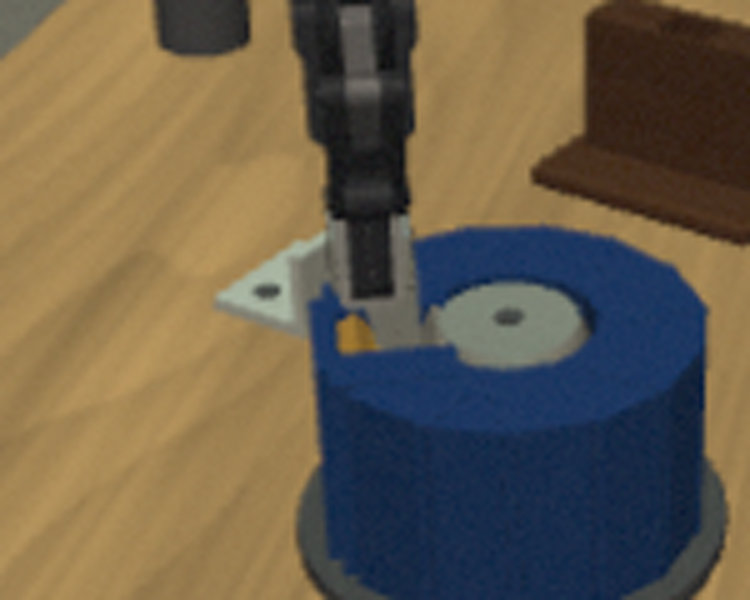

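Emit:
send_rows --pt "0 0 0.002 0 0 0 1" --pt "0 0 0.004 0 0 0 1" --pt "0 0 0.006 0 0 0 1" --pt "0 0 0.006 0 0 0 1" --pt "0 0 0.006 0 0 0 1"

```text
time_s: 10.67
ee_pos: [0.6225, 0.1779, 0.1324]
eef_rot: [0.0, 0.984, 0.176, -0.002]
wrist_force: [-3.3, -1.4, 0.5]
gripper_width: 0.415
```

Emit:
send_rows --pt "0 0 0 0 0 0 0.0" --pt "0 0 0 0 0 0 -0.3" --pt "0 0 0 0 0 0 -0.4" --pt "0 0 0 0 0 0 -0.5" --pt "0 0 0 0 0 0 -0.5"

```text
time_s: 11.08
ee_pos: [0.6229, 0.1781, 0.1326]
eef_rot: [0.0, 0.984, 0.176, -0.001]
wrist_force: [-0.3, 0.2, -1.0]
gripper_width: 0.754
```

```bash
python3 - <<'E'
from h import *
from station import readout,cams
s=readout.state();print(s["ee_pos"],s["time_s"],s["wrist_force"],s["gripper_width"])
for n in ("side","scene"):
    w=cams.camera(n); u,v=proj(w,[[.62,.178,.1]],s)[0].astype(int)
    f=w["frame"][max(0,v-60):v+60,max(0,u-75):u+75]
    cv2.imwrite(f"pics/o_{n}.png",cv2.resize(f,None,fx=5,fy=5,interpolation=2)[:,:,::-1])
E
```

```text
[0.62293644 0.17807339 0.13261914] 11.0833 [-0.30916976  0.24395706 -0.98956273] 0.7542358396019615
```

View pics/o_side.png

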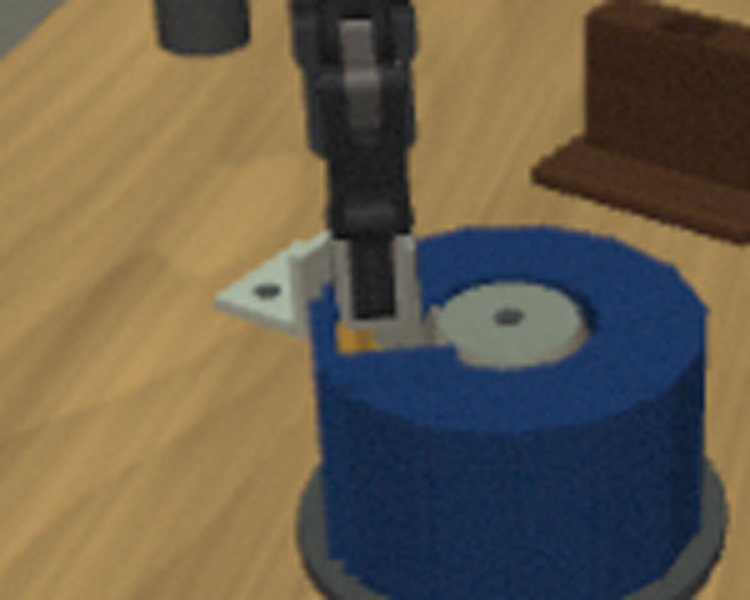

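View pics/o_scene.png

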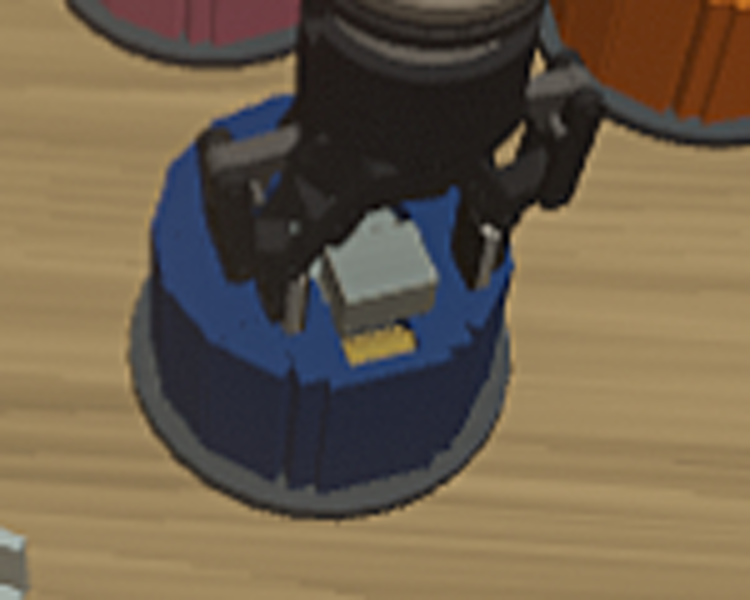

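Emit:
send_rows --pt "0 0 -0.02 0 0 0 -0.5" --pt "0 0 -0.04 0 0 0 -0.5" --pt "0 0 -0.07 0 0 0 -0.5" --pt "0 0 -0.1 0 0 0 0" --pt "0 0 -0.1 0 0 0 1" --pt "0 0 -0.1 0 0 0 1" --pt "0 0 -0.1 0 0 0 1" --pt "0 0 -0.1 0 0 0 1" --pt "0 0 -0.1 0 0 0 1"

```text
time_s: 11.93
ee_pos: [0.6223, 0.1778, 0.2112]
eef_rot: [0.001, 0.984, 0.176, -0.003]
wrist_force: [-0.5, 0.3, 0.3]
gripper_width: 0.0
```

```bash
python3 - <<'E'
from h import *
from station import readout,cams
s=readout.state();print(s["ee_pos"],s["time_s"],s["wrist_force"],s["gripper_width"])
for n in ("side","scene","wrist"):
    w=cams.camera(n); u,v=proj(w,[[.62,.178,.11]],s)[0].astype(int);print(n,u,v)
    f=w["frame"][max(0,v-60):v+60,max(0,u-75):u+75]
    cv2.imwrite(f"pics/p_{n}.png",cv2.resize(f,None,fx=5,fy=5,interpolation=2)[:,:,::-1])
E
```

```text
[0.62230726 0.17782658 0.21118337] 11.9333 [-0.52768344  0.25779039  0.3306819 ] 0.00034113242534508734
side 214 214
scene 316 247
wrist 274 218
```

View pics/p_side.png

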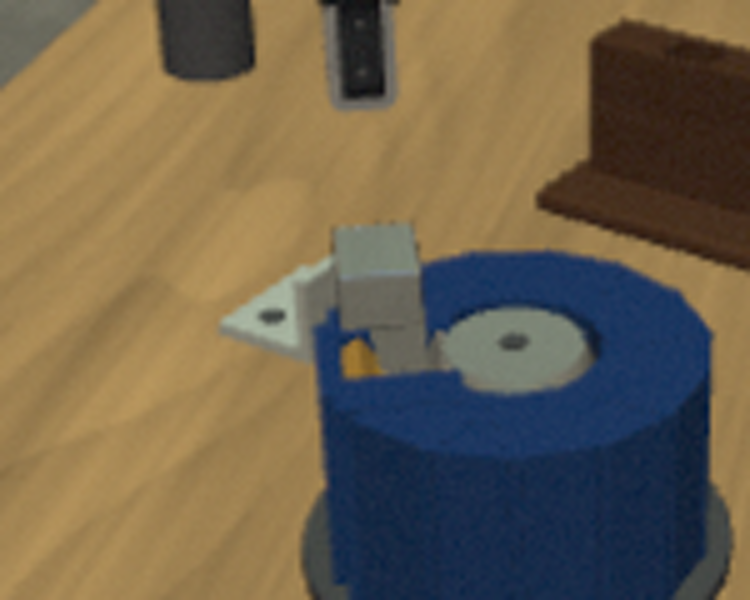

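View pics/p_scene.png

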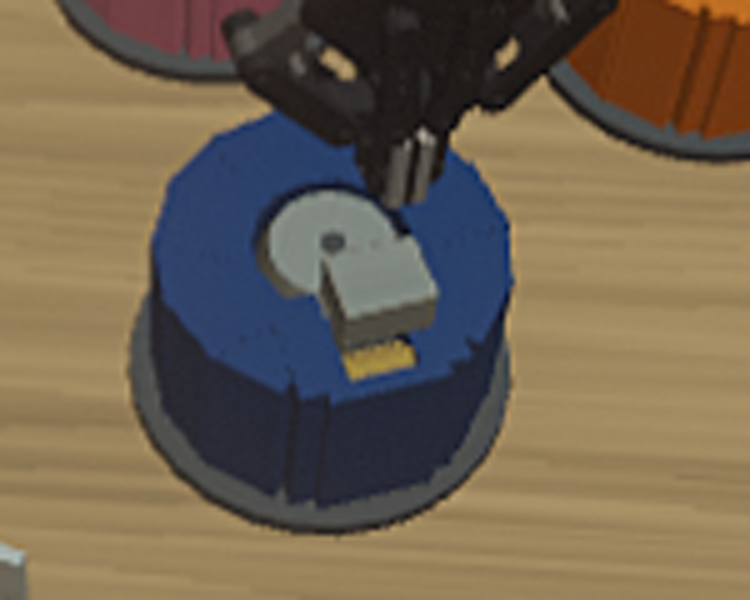

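View pics/p_wrist.png

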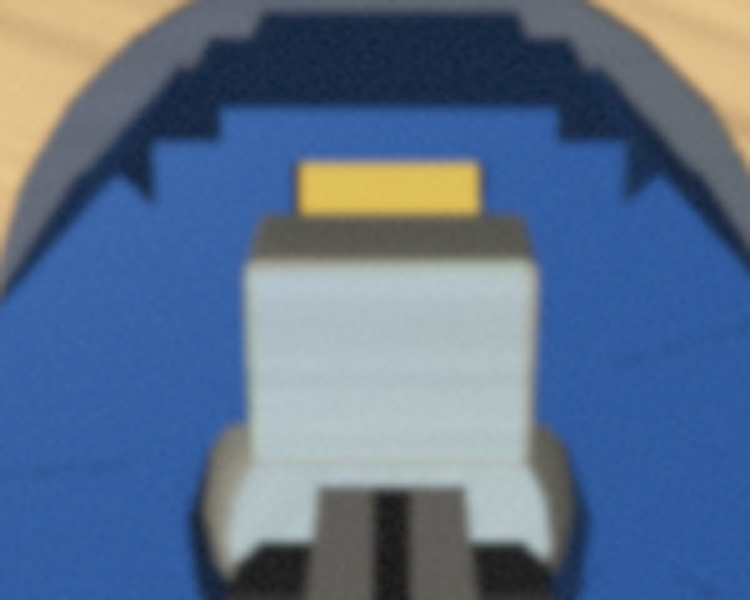

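Emit:
send_rows --pt "-0.002 0 0.02 0 0 0 1" --pt "-0.004 0 0.04 0 0 0 1" --pt "-0.004 0 0.055 0 0 0 1" --pt "-0.004 0 0.06 0 0 0 1" --pt "-0.004 0 0.063 0 0 0 1" --pt "-0.004 0 0.063 0 0 0 1"

```text
time_s: 12.58
ee_pos: [0.6195, 0.1768, 0.1611]
eef_rot: [0.0, 0.984, 0.176, -0.003]
wrist_force: [-0.5, 0.9, -0.2]
gripper_width: -0.001
```

```bash
python3 - <<'E'
from h import *
from station import readout
s=readout.state();print(s["ee_pos"],s["time_s"],s["wrist_force"])
cmd(s,(.6194,.1767,.15),np.radians(20.2))
E
```

```text
[0.61948543 0.17683183 0.16106904] 12.5833 [-0.51045313  0.94145896 -0.1958388 ]
cmd [-0.0001  0.0001  0.0138] [-0.0001  0.0033  0.0005] rows 0.2654713172567145 0.04142555336908755
```

Emit:
send_rows --pt "0 0 0.003 0 0.003 0 1" --pt "0 0 0.006 0 0.003 0 1" --pt "0 0 0.009 0 0.003 0 1" --pt "0 0 0.012 0 0.003 0 1" --pt "0 0 0.014 0 0.003 0 1" --pt "0 0 0.014 0 0.003 0 1"

```text
time_s: 13.08
ee_pos: [0.6201, 0.1772, 0.1511]
eef_rot: [-0.0, 0.984, 0.176, 0.001]
wrist_force: [-0.2, 0.0, 4.6]
gripper_width: -0.004
```

Contact at about 4.6 N, key sinking. Continue.

Emit:
send_rows --pt "0 0 0.003 0 0 0 1" --pt "0 0 0.006 0 0 0 1" --pt "0 0 0.009 0 0 0 1" --pt "0 0 0.012 0 0 0 1" --pt "0 0 0.012 0 0 0 1"

```text
time_s: 13.5
ee_pos: [0.6202, 0.1772, 0.1429]
eef_rot: [0.0, 0.984, 0.176, 0.001]
wrist_force: [-4.0, -1.4, 9.3]
gripper_width: 0.0
```

```bash
python3 - <<'E'
from h import *
from station import readout,cams
s=readout.state();print(s["ee_pos"],s["time_s"],s["wrist_force"],s["gripper_width"])
for n in ("side",):
    w=cams.camera(n); u,v=proj(w,[[.62,.178,.11]],s)[0].astype(int);print(n,u,v)
    f=w["frame"][max(0,v-60):v+60,max(0,u-75):u+75]
    cv2.imwrite(f"pics/q_{n}.png",cv2.resize(f,None,fx=5,fy=5,interpolation=2)[:,:,::-1])
E
```

```text
[0.6201518  0.17718394 0.14290395] 13.5 [-4.03521172 -1.43304513  9.26335014] 0.0001201756679329827
side 214 214
```

View pics/q_side.png

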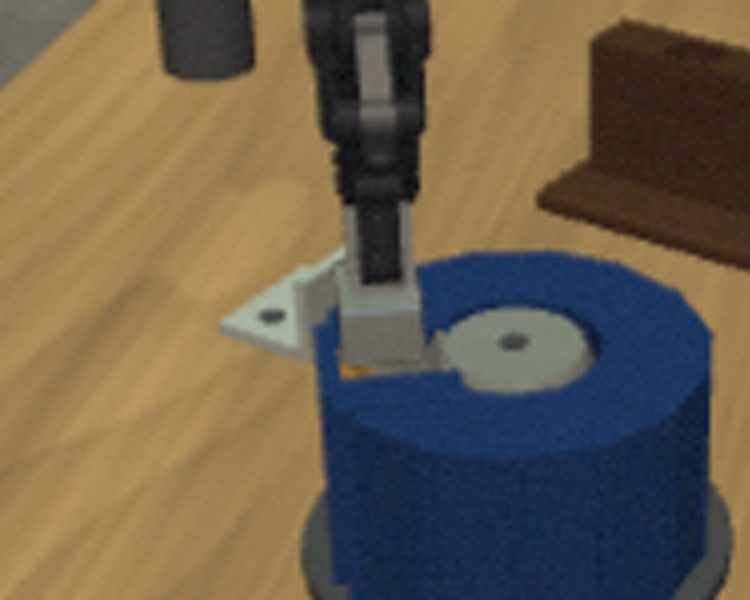

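Key is straight with about 5 mm left; force normal.

Emit:
send_rows --pt "0 0 0.003 0 0 0 1" --pt "0 0 0.006 0 0 0 1" --pt "0 0 0.008 0 0 0 1" --pt "0 0 0.008 0 0 0 1"

```text
time_s: 13.88
ee_pos: [0.6202, 0.1773, 0.1385]
eef_rot: [0.0, 0.984, 0.176, 0.001]
wrist_force: [-5.3, -1.7, 12.6]
gripper_width: -0.001
```

Emit:
send_rows --pt "0 0 0.002 0 0 0 1" --pt "0 0 0.004 0 0 0 1" --pt "0 0 0.005 0 0 0 1" --pt "0 0 0.005 0 0 0 1"

```text
time_s: 14.22
ee_pos: [0.6202, 0.1773, 0.1371]
eef_rot: [0.0, 0.984, 0.175, 0.002]
wrist_force: [-7.3, -3.2, 17.6]
gripper_width: 0.001
```

Emit:
send_rows --pt "0 0 0.003 0 0 0 1" --pt "0 0 0.006 0 0 0 1" --pt "0 0 0.007 0 0 0 1" --pt "0 0 0.007 0 0 0 1"

```text
time_s: 14.55
ee_pos: [0.6203, 0.1774, 0.1369]
eef_rot: [0.001, 0.985, 0.175, 0.002]
wrist_force: [-14.9, -6.9, 35.6]
gripper_width: 0.001
```

Stopped hard at TCP z = 0.137 (the predicted seated height) – head is on the hub face. Retract.

Emit:
send_rows --pt "0 0 -0.01 0 0 0 1" --pt "0 0 -0.03 0 0 0 1" --pt "0 0 -0.06 0 0 0 1" --pt "0 0 -0.09 0 0 0 1" --pt "0 0 -0.12 0 0 0 1" --pt "0 0 -0.12 0 0 0 1" --pt "0 0 -0.12 0 0 0 1"

```text
time_s: 15.13
ee_pos: [0.6208, 0.1779, 0.2348]
eef_rot: [0.001, 0.985, 0.175, 0.004]
wrist_force: [-0.1, 0.1, -0.7]
gripper_width: -0.002
```

```bash
python3 - <<'E'
from h import *
from station import readout,cams
import pickle
s=readout.state();print(s["ee_pos"],s["time_s"],s["wrist_force"])
for n in ("side","scene","wrist"):
    w=cams.camera(n); u,v=proj(w,[[.62,.178,.11]],s)[0].astype(int);print(n,u,v)
    if n!="wrist": print([(q,[(d["score"],d["uv"]) for d in cams.spot_in(q,w)]) for q in ("adapter","bracket")])
    f=w["frame"][max(0,v-60):v+60,max(0,u-75):u+75]
    cv2.imwrite(f"pics/r_{n}.png",cv2.resize(f,None,fx=5,fy=5,interpolation=2)[:,:,::-1])
pickle.dump((s,w),open("w9.pkl","wb"))
E
```

```text
[0.62080996 0.17788129 0.23481876] 15.1333 [-0.11354524  0.05061222 -0.66056193]
side 214 214
[('adapter', [(0.73, [220.4, 341.0])]), ('bracket', [(0.92, [195.1, 214.0])])]
scene 316 247
[('adapter', [(0.6, [405.4, 250.7])]), ('bracket', [(0.79, [229.3, 307.9])])]
wrist 275 207
```

View pics/r_side.png

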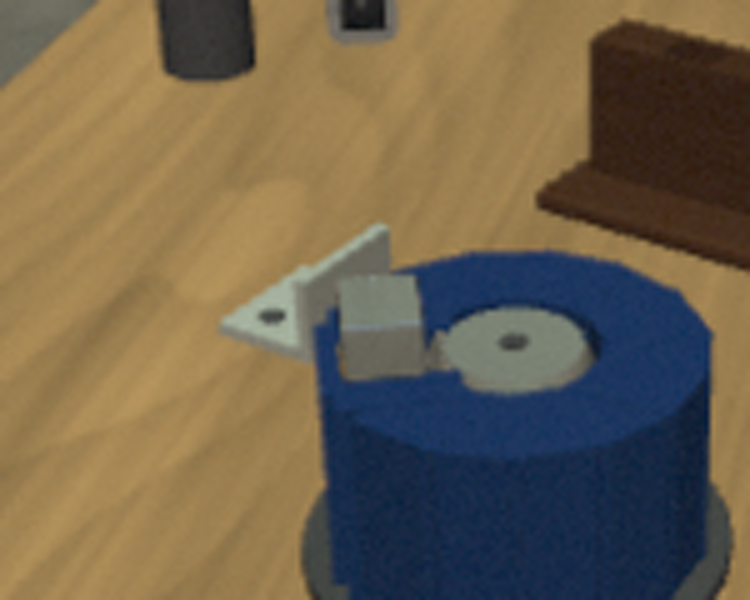

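View pics/r_scene.png

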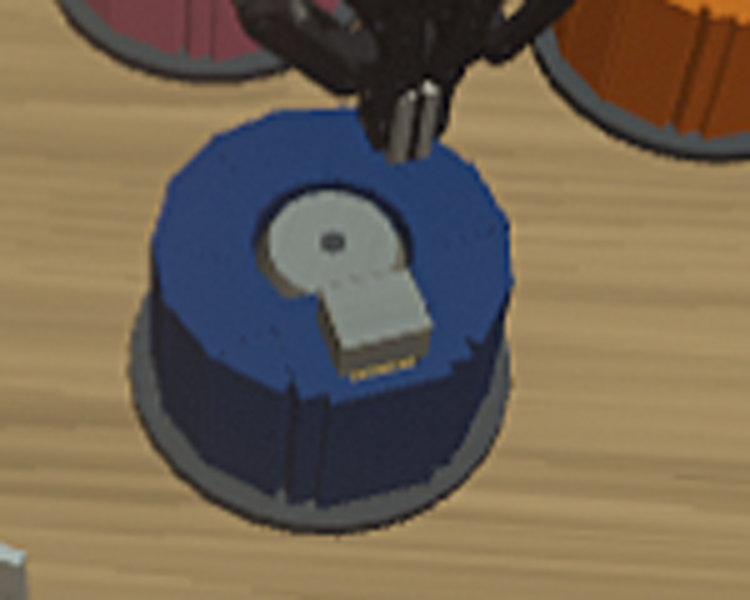

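View pics/r_wrist.png

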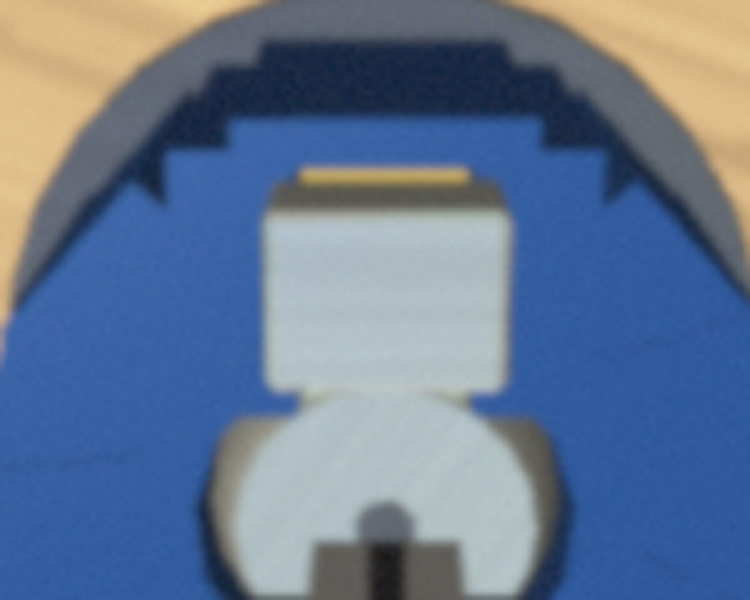

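```bash
python3 - <<'E'
from h import *
import pickle
st,w=pickle.load(open("w9.pkl","rb"))
ang=np.radians(20.2);ex=np.array([np.cos(ang),np.sin(ang)]);ey=np.array([-ex[1],ex[0]])
m=np.array([.5778,.1603])+.0415*ex+.001*ey
P=[onz(w,(275-75+u/5,207-60+v/5),.112,st) for u,v in [(266,212),(510,212),(506,392),(268,392)]]
c=np.mean(P,0);print("x,y mm",(c[:2]-m)@ex*1000,(c[:2]-m)@ey*1000,"sizes",np.linalg.norm(P[0]-P[1]),np.linalg.norm(P[1]-P[2]))
d=P[0]-P[3];print(np.degrees(np.arctan2(d[1],d[0])))
from station import cams,manip
s=cams.camera("side");k=lambda u,v:(214-75+u/5,214-60+v/5)
for z in (.09,.093,.096): print(z,[np.round(((onz(s,k(*p),z)[:2]-m)@np.c_[ex,ey])*1000,1) for p in [(341,380),(425,374)]])
E
```

```text
x,y mm 4.881000674426979 -0.6521108933962197 sizes 0.03535975083357605 0.02779011367984284
19.59353538467106
0.09 [array([18.9, 15.5]), array([-9.6, 16.2])]
0.093 [array([18.9, 20.3]), array([-9.3, 21. ])]
0.096 [array([19. , 25.1]), array([-9.1, 25.7])]
```

```bash
python3 -c "
from station import manip,readout
print(manip.close_job(),readout.state()['time_s'])"
```

```text
the job is handed in; nothing more can be done
the job is handed in; nothing more can be done
```

The key is in the blue hub's gap with its head down on the hub face, and the job is handed in at about 15 s of the 58 s. No verdict was reported.

- **Placing:** I gripped the key across its head, lifted it and saw in the side view that its taper faced the liner. I lowered it until it bound and let go. It stood by itself, its head about 20 mm proud of the hub face, with the fingers drawn clear.
- **Driving:** I pushed the head down with the closed fingers. The force rose from about 5 N to 18 N, then jumped to 36 N with no further travel. At that point the tool was at 137 mm, the height I expected for a seated key.
- **Last check on the key:** Measured in my frame of the gap, the head centre is at x = +4.9 mm and y = −0.7 mm (home is x = +5, y = 0). It is turned less than 1° from the gap and looks upright in all three pictures. I did not measure its tilt.
- **Seating:** Height taken from the side picture agrees with full seating to about 1.5 mm.
- **Bystanders:** The adapter reads within about 2 pixels of its first position in both cameras. The bracket reads the same in the scene camera. In the side camera it shifted about 6 pixels, but it looks unmoved in the pictures; the hand hid part of it at times. Nothing came near it.
- **Robot:** It was clear of everything at the end.

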